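# Release a stuck battery pack with the latch rod

### The job

The battery pack is stuck in its test dock: take the release rod from its stand, reach down through the slot in the dock's cover, feel for the hidden latch tab and press it until the pack springs up, without forcing the rod hard against the dock. Then put the rod back in its stand, standing upright with its collar down flat on the top plate, let go, and leave the other things on the bench where they are.

Things in the scene. Friction and masses are not known exactly. Their poses are not given: they have to be found in the camera images.
- dock: Battery test dock, a grey box fixed to the bench, 180 mm (its x) by 240 mm (its y) and 110 mm tall, with a black front panel and three knobs on its -x face. Origin at the centre of its underside, z up. A black battery pack stands in its well towards +x; the slot lies in the cover nearer the -x face.
- slot (a point): Centre of the slot's mouth, on the flat cover 110 mm above the bench, 40 mm in -x of the dock's centre; axes are the dock's. The slot is 17 mm wide (along x) and 86 mm long (along y), edged with black trim; below it a shaft of the same section with vertical walls leads 54 mm down.
- slot_bottom (a point): Centre of the shaft's bottom, 54 mm below the cover. The bottom is rigid black plastic except at the latch tab: a flat piece 20 mm long (along y), as wide as the slot, flush with the bottom and looking the same, 2 mm gaps at its ends. The tab's centre lies anywhere up to 28 mm either way of this point along y, differs each time, is not reported and must be found by feel.
- cover (a point): A point on the dock's flat cover, 30 mm in -x of the slot's centre. How the latch feels: the tab gives under a push that grows from about 3 to 8 N, frees the pack after 5 to 8 mm of travel, can go down about 12 mm and springs back. The rigid bottom does not give. More than 70 N from rod or hand on the dock is forcing it: press slowly.
- battery (a joint): How far the black battery pack (75 by 110 mm, its top 18 mm above the cover when latched) has risen out of its well, m: 0 latched, 0.022 fully up. A spring under it lifts it as soon as the latch lets go, and it stays up.
- battery_top (a point): Centre of the battery pack's top face, 75 mm in +x of the slot centre; 18 mm above the cover when latched, 40 mm when released.
- rod: Release rod, 187 mm long, about 180 g, loose. Origin: centre of the underside of its collar; z up along the rod. Collar: dark disc 34 mm across, 8 mm thick. Above it a black square handle 24 by 24 mm, 8 to 72 mm above the origin, faces square to x and y. Below it a steel shaft 9 mm across, round tip. It starts in the stand, collar flat on the top plate.
- rod_tip (a point): The rod's tip, the lowest point of the shaft, on its axis, 115 mm below the rod's origin.
- rod_grip (a point): Where to grip the rod: on its axis in the square handle, 45 mm above the rod's origin and 27 mm below the handle's top.
- stand: The rod's stand, fixed to the bench: dark foot 90 by 90 mm, two aluminium uprights, and a top plate 60 mm (x) by 80 mm (y) by 10 mm, its top 130 mm above the bench, with one square through hole of 20 mm at its centre. Origin at the centre of its underside, z up. It may be on the left or on the right.
- stand_hole (a point): Centre of the stand's hole, on the top face of the top plate, 130 mm above the bench.
- tribrach: Bystander: round three-screw instrument base, 110 mm across, 50 mm tall, loose, 0.7 kg. Origin at the centre of its underside.
- spare: Bystander: loose spare battery pack lying flat, 75 by 110 by 70 mm. Origin at the centre of its underside.
- driver: Bystander: screwdriver 180 mm long lying on the bench. Origin under its middle.
Mind the look-alikes: they are no part of the job. What is shaped like the rod but white is not meant. There is more than one size of the stand; the one meant has the size given above.

How it is judged:
On the way, in this order (a step that is already met when the one before it is completed fails the run):
1. the rod's tip is down inside the slot, deeper than 35 mm, while the pack is still latched (z of rod_tip in the frame of slot below -0.035 m and x of rod_tip in the frame of slot between -0.012 and 0.012 m and y of rod_tip in the frame of slot between -0.048 and 0.048 m and value of joint battery below 0.006 m), for 0.05 s.
2. the pack springs up by more than 15 mm while the rod's tip is in the slot (z of rod_tip in the frame of slot below -0.035 m and x of rod_tip in the frame of slot between -0.012 and 0.012 m and y of rod_tip in the frame of slot between -0.048 and 0.048 m and value of joint battery above 0.015 m), for 0.05 s.
At the end, for the whole second after the job is handed in: The pack is up by more than 17 mm, and the rod is back in the stand: its axis within 10 mm of the hole's centre, collar within 5 mm of the top plate, upright within 0.08 rad, at rest and let go (value of joint battery above 0.017 m and horizontal distance between rod and stand_hole below 0.01 m and z of rod in the frame of stand_hole between -0.004 and 0.005 m and angle between rod's own z axis and vertical below 0.08 rad and linear speed of rod below 0.02 m/s); the robot touches nothing.
It fails at once if the rod is forced against the dock with more than 70 N (contact force between rod and dock above 70 N).
It fails at once if the robot presses on the dock with more than 70 N (contact force between any of the arm, the fingers and dock above 70 N).
It fails at once if a bystander is moved by more than 30 mm (distance of any of tribrach, spare, driver from where it was at the start of the episode above 0.03 m).
It also fails if it takes over 67 s, if anything falls off the work surface, if the arm or the gripper's body presses on something with over 40 N, if the wrist force passes 120 N, or if a joint passes its speed limit or range.

### The arm

A 7-joint arm with a two-finger parallel gripper is mounted at the origin on the work surface. World frame = base frame: x ahead of the robot, y to its left, z up, the work surface at z = 0. Lengths are in m, angles in rad, forces in N, time in s.
With the tool pointing down it reaches from about 0.4 to 0.75 m from the base axis. Payload 19.5 kg.
Tool frame: the origin (TCP) lies midway between the tips of the shut fingers; the grasp point (between the pads) lies 19 mm behind it; x points along the fingers, y is the direction in which the jaws open and shut, and the axes are right-handed (so a half turn about x gives the same grasp; the last joint's range is limited). The gripper opens to 85 mm and grips with 20 to 120 N. Pads are 22 mm wide; open, the fingers measure 114 mm over their backs; the gripper's body (76 mm by 85 mm) begins 54 mm behind the grasp point. The pads swing forward as they close: fully open they stand 13 mm farther back than shut.
Start: joints at [-1.263, 0.707, -0.028, 1.485, 0.022, 0.951, -0.075], TCP at [0.197, 0.54, 0.231] pointing down, gripper open.
Joint ranges: [-2.71, 2.71], [-0.32, 2.16], [-1.57, 1.52], [0, 2.45], [-1.46, 4.6], [0, 2.02], [-2.83, 2.83]. Speed limits (rad/s): [1.89, 1.89, 2.57, 2.57, 3.01, 3.01, 3.01].

### API

Orientations are given as a unit quaternion [w, x, y, z].
In Python, from plant import get_obs, get_image, robot, boxes_of gives the robot as it stands.
- The arm moves only by the shell command python3 -m jog 'ROWS'. ROWS is a JSON object of lists of equal length, an entry for each row: "gripper": the opening, from 0 (shut) to 1 (fully open); "translation": the shift along the world's x, y, z in mm, a list of three; "roll": the turn about the world's z in degrees. A call has 1 to 8 rows; each row is the pose to reach, as a shift and turn from the pose commanded when the call began; what a row does not reach only later rows make up. A row lasts 1/8 s, in which the tool goes at most 62.5 mm and 10.7 degrees, less where a joint would pass 70% of its speed; a pose out of reach is approached as far as the arm can. A call with a gripper value outside its range is refused whole. The fingers move at their own pace and stop on an object; the grip force is fixed at half the most. Time passes only in rows, so rows that repeat a pose let the fingers close. It gives the time, the measured TCP pose, the force and the opening at its end, in the units of the state.
- get_obs(): the state, without advancing time (a new reading comes with each control period).
- get_image(name): name is "scene" or "top" or "wrist"; returns a dict with "img" (384x512x3 uint8, red, green, blue), "intrinsics" (3x3 intrinsics, pixels), "rvec" (rotation vector, rad) and "tvec" (3), from world to camera coordinates, as OpenCV has them. Camera axes: x right, y down, z forward; pixel columns grow to the right and rows downward; lengths in m; the calibration is good to about 2 mm. A picture is of the moment at which its call begins. There is no depth.
- robot.hand_in(): hands the job in, once; it reports no verdict.
Trained networks look in a picture, given as the dict that the camera call returned (one of the last four; its "shot" number tells which), for a name from the list of things; names that differ only in an ending like _2 or _b are one class to them, and where a whole thing is asked for, a point or a joint stands for the part that bears it (a point fixed in the world has none). Each returns a list of dicts, best first, with "conf" (0 to 1); they miss things now and then, are a little off and sometimes report something else, mostly with a low value. They report only what shows in the picture. A call takes as long as a camera call. They do not tell look-alikes from the thing itself.
- boxes_of(picture, label): "centre" ([column, row] in pixels, amid what is visible of it).
The state is a dict: "t": time; "joint_pos": joint angles; "qd": joint speeds; "joint_torque": joint torques, N m; "eef_pos": TCP position; "ee_rot": TCP orientation; "force": force on the tool from outside, world axes, zero at the start; "moment": the same for the moment, N m; "opening": opening from 0.0 (shut) to 1.0 (fully open).
Only numpy, scipy, OpenCV 4.12 (cv2) and the standard library are available. Lean on these libraries where they do the work, as an engineer would, in place of code of your own. Each camera call takes 0.05 s, during which the arm holds its last target.

## Working session

There is one attempt and no reset: what is moved stays moved. The work goes in short steps, Python scripts to look and compute and a shell command to move; the robot and the scene stay as the last step left them, time stands still between calls to the robot, and variables do not carry over. Pictures are saved under pics/ and viewed, and the job is handed in when it is done.

```bash
ls; mkdir -p pics; cat > h.py <<'E'
import numpy as np, cv2
from plant import get_obs, get_image, robot, boxes_of
def cam(p):
    R=cv2.Rodrigues(np.array(p["rvec"],float))[0]; return np.array(p["intrinsics"],float),R,np.array(p["tvec"],float).ravel()
def back(p,uv,z):
    K,R,t=cam(p); d=R.T@np.linalg.solve(K,[uv[0],uv[1],1.]); c=-R.T@t
    return c+d*(z-c[2])/d[2]
def proj(p,X):
    K,R,t=cam(p); return cv2.projectPoints(np.array(X,float).reshape(-1,1,3),np.array(p["rvec"],float),t,K,None)[0].reshape(-1,2)
def save(p,n): cv2.imwrite("pics/"+n+".png",cv2.cvtColor(p["img"],cv2.COLOR_RGB2BGR))
E
python3 - <<'E'
from h import *
import pickle
for n in("scene","top"):
    p=get_image(n); save(p,n+"0"); pickle.dump(p,open(n+"0.pkl","wb"))
    K,R,t=cam(p); print(n,"cam at",-R.T@t)
    for l in("dock","slot","battery_top","rod","rod_grip","rod_tip","stand","stand_hole","tribrach","spare","driver","cover"):
        print(l,[(np.round(b["centre"]).astype(int).tolist(),round(b["conf"],2)) for b in boxes_of(p,l)])
print(get_obs())
E
```

```text
pics
scene cam at [ 1.08698719 -0.90810487  1.18798248]
dock [([275, 186], 0.74)]
slot [([276, 185], 0.98)]
battery_top [([287, 174], 0.89), ([164, 225], 0.41)]
rod [([145, 261], 0.93), ([166, 220], 0.8), ([188, 202], 0.71), ([275, 184], 0.29)]
rod_grip [([151, 265], 0.88), ([188, 200], 0.83), ([162, 223], 0.54)]
rod_tip [([147, 259], 0.92), ([191, 199], 0.65), ([163, 221], 0.62)]
stand [([172, 249], 0.89), ([224, 249], 0.56)]
stand_hole [([173, 249], 0.93), ([220, 252], 0.87)]
tribrach [([269, 134], 0.72), ([274, 185], 0.41)]
spare [([351, 147], 0.85)]
driver [([350, 148], 0.69), ([218, 310], 0.57)]
cover [([274, 184], 0.92), ([162, 220], 0.65), ([286, 173], 0.52)]
top cam at [ 0.38113786 -0.02666873  1.11517136]
dock [([232, 196], 0.85)]
slot [([230, 196], 0.59)]
battery_top [([230, 177], 0.58)]
rod [([420, 241], 0.78), ([330, 248], 0.7), ([376, 247], 0.67)]
rod_grip [([418, 238], 0.83), ([378, 249], 0.81), ([329, 247], 0.49)]
rod_tip [([376, 247], 0.8), ([419, 238], 0.79), ([329, 249], 0.65), ([233, 179], 0.54)]
stand [([362, 253], 0.85), ([337, 201], 0.8)]
stand_hole [([364, 252], 0.97), ([337, 201], 0.67)]
tribrach [([158, 242], 0.94)]
spare [([134, 147], 0.81), ([233, 195], 0.16)]
driver [([385, 179], 0.85)]
cover [([230, 192], 0.91)]
{'t': 1.3, 'joint_pos': array([-1.26271153,  0.70653391, -0.02759421,  1.48460744,  0.02199122,
        0.95090168, -0.07550867]), 'qd': array([ 4.43183565e-04,  1.90519842e-03,  2.39911329e-04,  1.15060407e-03,
       -7.98511267e-05,  2.24309803e-04,  3.00307369e-04]), 'joint_torque': array([ 1.44667523e-03, -8.83005238e+01,  1.23469770e+00, -2.36379737e+01,
        1.71270868e-02,  1.87633072e-03,  4.28048816e-05]), 'eef_pos': array([0.19703695, 0.54015125, 0.2312468 ]), 'ee_rot': array([ 0.69630699,  0.12299991,  0.69632844, -0.1231028 ]), 'force': array([0.84295713, 0.31808128, 0.75978322]), 'moment': array([0.0164946 , 0.02556285, 0.00464481]), 'opening': 0.9996478815915126}
```

View pics/scene0.png

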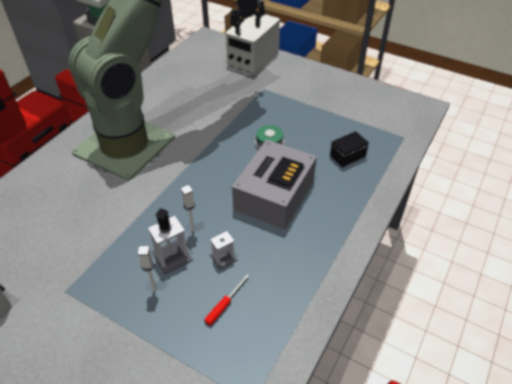

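View pics/top0.png

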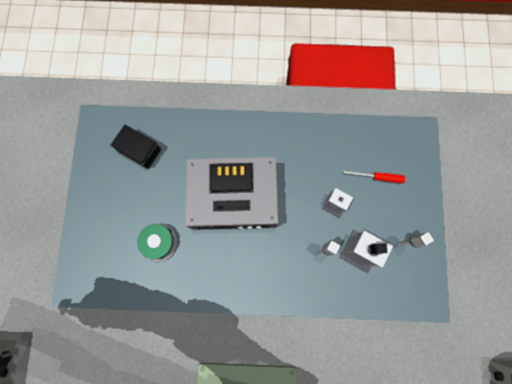

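```bash
python3 - <<'E'
import pickle,cv2
from h import *
a=pickle.load(open("top0.pkl","rb"))["img"]; b=pickle.load(open("scene0.pkl","rb"))["img"]
A=cv2.resize(a[150:300,300:460],None,fx=4.5,fy=3.8,interpolation=3)
A=cv2.resize(a[150:290,300:460],None,fx=4,fy=4,interpolation=3)
B=cv2.resize(b[170:320,110:260],None,fx=4,fy=4,interpolation=3)
C=cv2.resize(a[130:250,180:300],None,fx=5,fy=5,interpolation=3)
for n,i in(("cropA",A),("cropB",B),("cropC",C)): save({"img":i},n)
E
```

```text
(no output)
```

View pics/cropA.png

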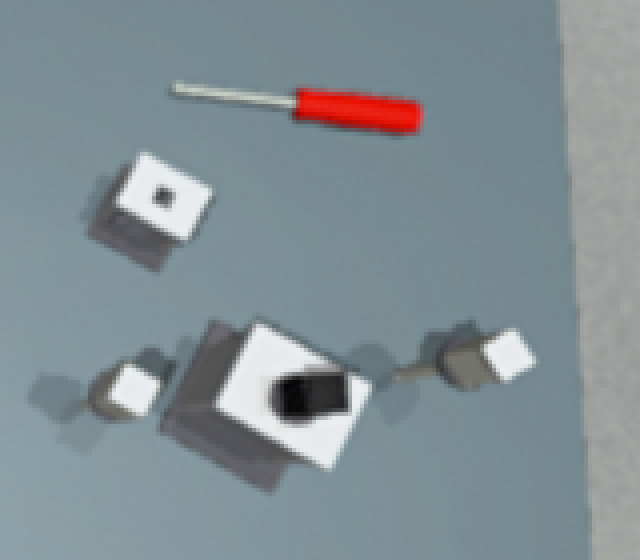

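View pics/cropB.png

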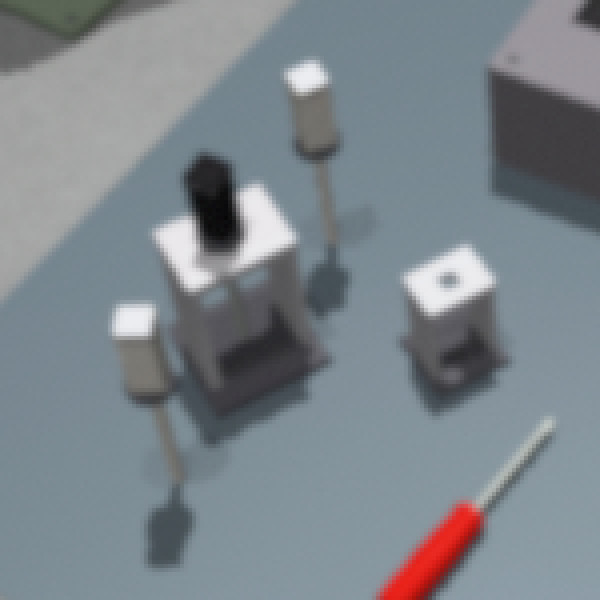

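View pics/cropC.png

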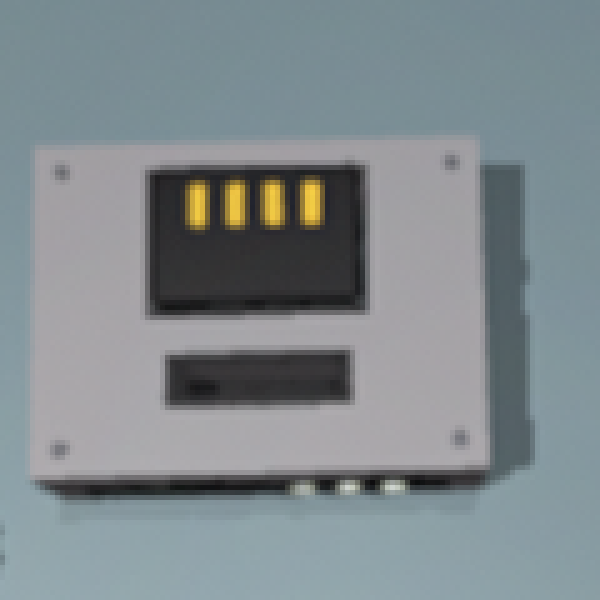

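```bash
cat > m.py <<'E'
import pickle
from h import *
t=pickle.load(open("top0.pkl","rb")); s=pickle.load(open("scene0.pkl","rb"))
def B(pts,z,f,o,p):
    return np.array([back(p,((u+.5)/f-.5+o[0],(v+.5)/f-.5+o[1]),z)[:2] for u,v in pts])
st=B([(258,320),(372,383),(333,470),(215,402)],.13,4,(300,150),t)
print("stand",st.round(4).tolist(),st.mean(0),np.linalg.norm(np.roll(st,-1,0)-st,axis=1))
e=np.roll(st,-1,0)-st; print("angles",np.degrees(np.arctan2(e[:,1],e[:,0])))
ss=B([(262,184),(298,240),(184,292),(153,232)],.13,4,(110,170),s)
print("stand from scene",ss.mean(0),np.linalg.norm(np.roll(ss,-1,0)-ss,axis=1))
print("handle top",B([(334,392)],.202,4,(300,150),t), "scene",B([(208,162)],.202,4,(110,170),s))
d=B([(33,147),(476,137),(492,470),(30,480)],.11,5,(180,130),t)
print("dock",d.mean(0),np.linalg.norm(np.roll(d,-1,0)-d,axis=1)); e=np.roll(d,-1,0)-d; print("angles",np.degrees(np.arctan2(e[:,1],e[:,0])))
d=B([(165,352),(350,350),(352,402),(168,405)],.11,5,(180,130),t)
print("slot",d.mean(0),np.linalg.norm(np.roll(d,-1,0)-d,axis=1)); e=np.roll(d,-1,0)-d; print("angles",np.degrees(np.arctan2(e[:,1],e[:,0])))
# triangulate decoys tops
for a,b in(((135,390),(307,75)),((508,354),(135,322)),((334,385),(208,165))):
    ua=np.array([a[0]/4+300,a[1]/4+150]);ub=np.array([b[0]/4+110,b[1]/4+170])
    Pt=[K@np.c_[R,T] for K,R,T in(cam(t),cam(s))]
    X=cv2.triangulatePoints(Pt[0],Pt[1],ua.reshape(2,1),ub.reshape(2,1)).ravel();print("tri",X[:3]/X[3])
E
python3 m.py
```

```text
stand [[0.49, -0.2867], [0.453, -0.3579], [0.3983, -0.3318], [0.4374, -0.2588]] [ 0.44467502 -0.30879795] [0.08020775 0.06066168 0.08286017 0.05960054]
angles [-117.45822154  154.57874316   61.83312201  -27.92919089]
stand from scene [ 0.44582929 -0.30574375] [0.05833458 0.08379813 0.05846114 0.08160174]
handle top [[ 0.44171698 -0.31132534]] scene [[ 0.44170243 -0.30235938]]
dock [0.58192473 0.05853279] [0.23918365 0.18044834 0.24051284 0.18001337]
angles [ -86.44839741 -175.58864357   93.45156461    3.99046182]
slot [0.54349584 0.05594856] [0.09760903 0.02773304 0.09652858 0.02831782]
angles [ -87.16251627 -175.29237431   93.15193485    6.86100641]
tri [ 0.44146432 -0.19664028  0.18659575]
tri [ 0.47143775 -0.42045765  0.18384275]
tri [ 0.44675835 -0.30902306  0.20713881]
```

```bash
python3 - <<'E'
from h import *
from scipy.spatial.transform import Rotation as R
q=get_obs()["ee_rot"]; M=R.from_quat([q[1],q[2],q[3],q[0]]).as_matrix(); print(M.round(3)); print(np.degrees(np.arctan2(M[1,1],M[0,1])))
E
python3 -m jog '{"gripper":[1,1,1,1,1,1,1,1],"translation":[[38,-42,20],[76,-85,40],[114,-127,60],[152,-170,80],[190,-212,100],[228,-255,100],[266,-298,100],[303,-340,100]],"roll":[0,0,0,0,0,0,0,0]}'
```

```text
[[-0.     0.343  0.939]
 [-0.     0.939 -0.343]
 [-1.    -0.    -0.   ]]
69.95662896330016
t: 2.3
eef_pos: [0.5011, 0.1986, 0.3314]
ee_rot: [0.696, 0.123, 0.696, -0.123]
force: [0.2, 0.4, 1.0]
opening: 1.001
```

```bash
python3 -m jog '{"gripper":[1,1,1],"translation":[[0,-50,10],[0,-100,10],[0,-140,10]],"roll":[0,0,0]}'
python3 - <<'E'
from h import *
import pickle
p=get_image("wrist"); save(p,"w1"); pickle.dump(p,open("w1.pkl","wb")); K,R,t=cam(p); print(-R.T@t,R,K)
print(proj(p,[[.5435,.056,.11]])); print(boxes_of(p,"slot"))
E
```

```text
t: 2.68
eef_pos: [0.4999, 0.0581, 0.3414]
ee_rot: [0.696, 0.123, 0.696, -0.123]
force: [-0.1, -0.5, 0.1]
opening: 1.003
[0.42715348 0.08435597 0.48373088] [[ 3.43164539e-01  9.39275016e-01 -7.37444294e-04]
 [ 8.95120308e-01 -3.26794504e-01  3.03257293e-01]
 [ 2.84601006e-01 -1.04727251e-01 -9.52908427e-01]] [[285.3769557    0.         250.22157974]
 [  0.         285.3769557  192.12361384]
 [  0.           0.           1.        ]]
[[260.09342195 192.17752774]]
[{'centre': [272.6, 204.1], 'conf': 0.83}]
```

View pics/w1.png

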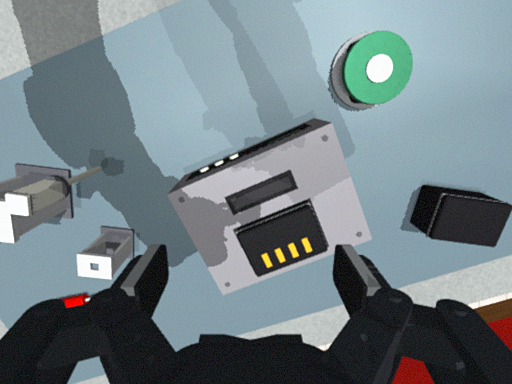

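```bash
python3 - <<'E'
from h import *
import pickle
p=pickle.load(open("w1.pkl","rb")); save({"img":cv2.resize(p["img"][110:300,160:380],None,fx=3.5,fy=3.15 and 3.5,interpolation=3)[:600]},"w1c")
save({"img":cv2.resize(p["img"][160:225,215:310],None,fx=8,fy=8,interpolation=3)},"w1d")
E
```

```text
(no output)
```

View pics/w1d.png

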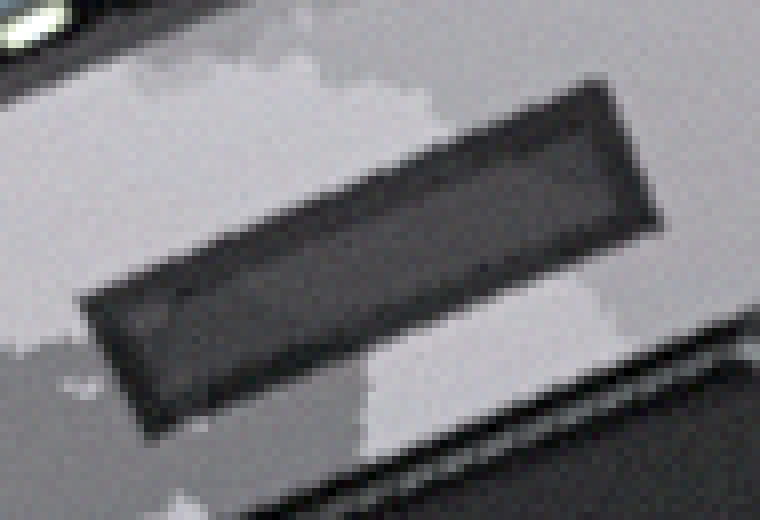

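View pics/w1c.png

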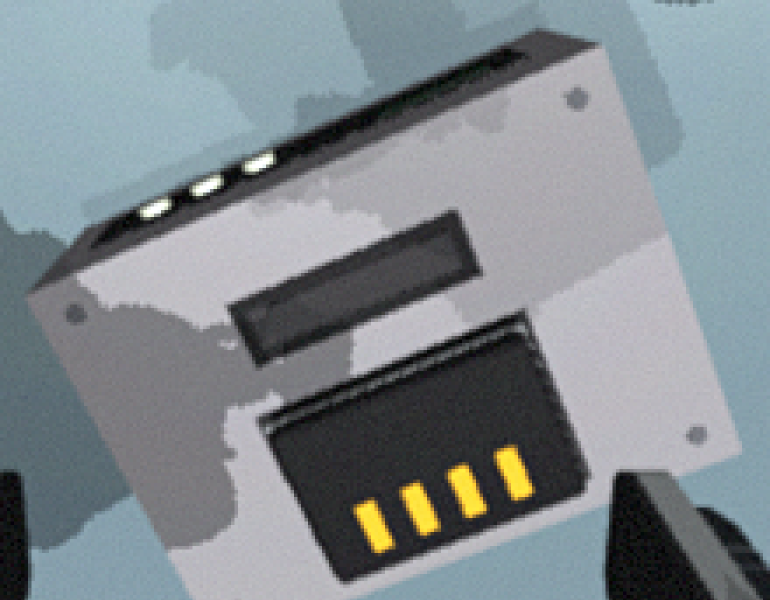

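```bash
python3 - <<'E'
from h import *
import pickle
p=pickle.load(open("w1.pkl","rb"))
d=np.array([back(p,((u+.5)/8-.5+215,(v+.5)/8-.5+160),.11)[:2] for u,v in[(83,298),(598,82),(660,228),(152,436)]])
e=np.roll(d,-1,0)-d
print(d.mean(0),np.linalg.norm(e,axis=1),np.degrees(np.arctan2(e[:,1],e[:,0])))
d=np.array([back(p,((u+.5)/3.5-.5+160,(v+.5)/3.5-.5+110),.11)[:2] for u,v in[(30,290),(603,45),(742,455)]])
e=np.diff(d,axis=0);print("dock",(d[0]+d[2])/2,np.linalg.norm(e,axis=1),np.degrees(np.arctan2(e[:,1],e[:,0])))
E
python3 -m jog '{"gripper":[1,1,1,1,1,1],"translation":[[0,-62,0],[-10,-124,10],[-20,-186,20],[-30,-248,30],[-40,-310,30],[-56,-365,30]],"roll":[0,0,0,0,0,0]}'
python3 - <<'E'
from h import *
import pickle
p=get_image("wrist"); save(p,"w2"); pickle.dump(p,open("w2.pkl","wb")); 
print(proj(p,[[.445,-.307,.13],[.445,-.307,.202]])); print(boxes_of(p,"rod"),boxes_of(p,"stand_hole"))
E
```

```text
[0.5442264  0.05675032] [0.09534037 0.02809569 0.09555239 0.02808131] [  93.55850658    4.45538317  -86.44860955 -175.97678478]
dock [0.58387108 0.06054002] [0.23634763 0.1804592 ] [93.30096996  3.43389428]
t: 3.52
eef_pos: [0.4439, -0.3064, 0.3713]
ee_rot: [0.697, 0.123, 0.696, -0.123]
force: [0.2, 0.2, -0.2]
opening: 1.002
[[250.48394514 161.78876204]
 [250.51374303 174.72476876]]
[{'centre': [180.4, 208.5], 'conf': 0.93}, {'centre': [330.4, 128.7], 'conf': 0.86}, {'centre': [247.2, 170.6], 'conf': 0.77}] [{'centre': [315.0, 204.3], 'conf': 0.95}, {'centre': [251.4, 146.0], 'conf': 0.58}]
```

View pics/w2.png

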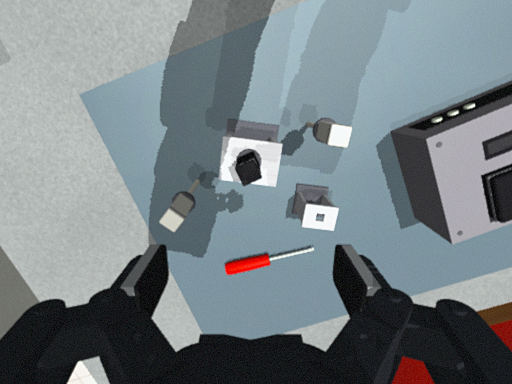

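```bash
python3 - <<'E'
from h import *
import pickle
p=pickle.load(open("w2.pkl","rb"))
save({"img":cv2.resize(p["img"][110:200,205:300],None,fx=6.5,fy=6.5,interpolation=3)},"w2c")
E
```

```text
(no output)
```

View pics/w2c.png

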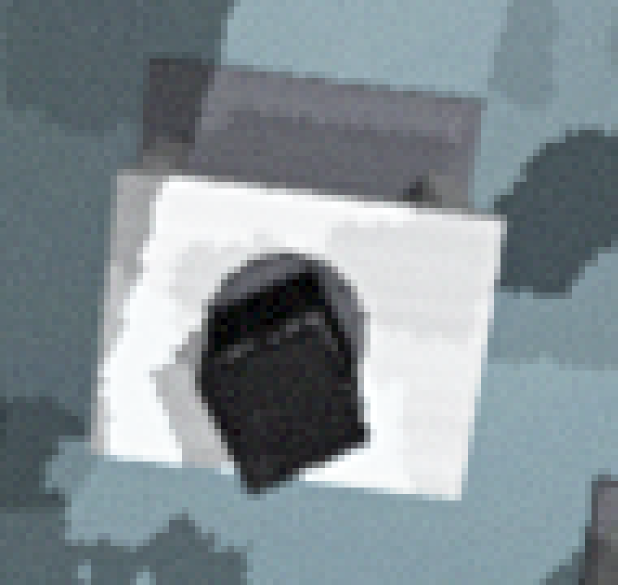

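```bash
python3 - <<'E'
from h import *
import pickle
p=pickle.load(open("w2.pkl","rb"))
def f(pts,z):
    d=np.array([back(p,((u+.5)/6.5-.5+205,(v+.5)/6.5-.5+110),z)[:2] for u,v in pts]); e=np.roll(d,-1,0)-d
    print(d.mean(0),np.linalg.norm(e,axis=1),np.degrees(np.arctan2(e[:,1],e[:,0])))
f([(205,365),(325,318),(368,438),(255,492)],.202)
f([(113,172),(505,215),(462,498),(95,455)],.13)
o=get_obs();print(o["eef_pos"])
E
```

```text
[ 0.44114508 -0.30749717] [0.02206746 0.0223528  0.02193957 0.02415751] [  91.67595821   -0.23281019  -83.58910694 -179.60910172]
[ 0.44449289 -0.30778385] [0.0808286  0.06110017 0.07938227 0.06008559] [  63.82379478  -26.74620462 -116.9106283   154.6296017 ]
[ 0.44300839 -0.30702513  0.37087761]
```

```bash
python3 -m jog '{"gripper":[1,1,1,1,1,1,1,1],"translation":[[-1,-1,-40],[-1,-1,-80],[-1,-1,-110],[-1,-1,-140],[-1,-1,-170],[-1,-1,-195],[-1,-1,-216],[-1,-1,-216]],"roll":[8,16,22,22,22,22,22,22]}'
python3 - <<'E'
from h import *
p=get_image("wrist"); save(p,"w3"); print(get_obs()["eef_pos"])
E
```

```text
t: 4.68
eef_pos: [0.4433, -0.3045, 0.1545]
ee_rot: [0.706, -0.012, 0.707, 0.013]
force: [-0.2, -0.6, 1.7]
opening: 0.998
[ 0.44356356 -0.30498494  0.15548989]
```

View pics/w3.png

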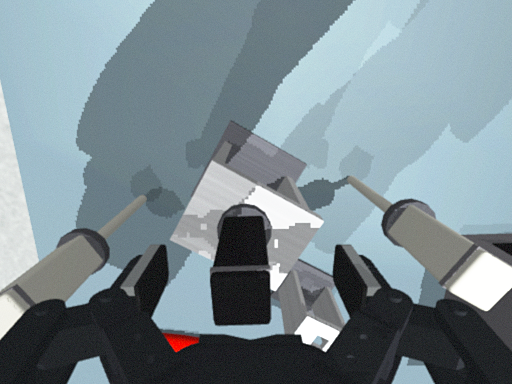

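```bash
python3 -m jog '{"gripper":[1,1,0,0,0,0,0,0],"translation":[[0,-4,0],[0,-4,0],[0,-4,0],[0,-4,0],[0,-4,0],[0,-4,0],[0,-4,0],[0,-4,0]],"roll":[0,0,0,0,0,0,0,0]}'
python3 -m jog '{"gripper":[0,0],"translation":[[0,0,0],[0,0,0]],"roll":[0,0]}'
python3 - <<'E'
from h import *
p=get_image("wrist"); save(p,"w4"); o=get_obs();print(o["eef_pos"],o["force"],o["opening"])
E
```

```text
t: 5.72
eef_pos: [0.4431, -0.3099, 0.1554]
ee_rot: [0.707, -0.012, 0.707, 0.012]
force: [-0.3, -0.1, 3.6]
opening: 0.269
t: 5.98
eef_pos: [0.4431, -0.3099, 0.1554]
ee_rot: [0.707, -0.012, 0.707, 0.012]
force: [-0.6, -0.2, 4.5]
opening: 0.273
[ 0.44308365 -0.30987737  0.15533784] [-1.10462712 -0.47652413  5.33902079] 0.27089424892691805
```

View pics/w4.png

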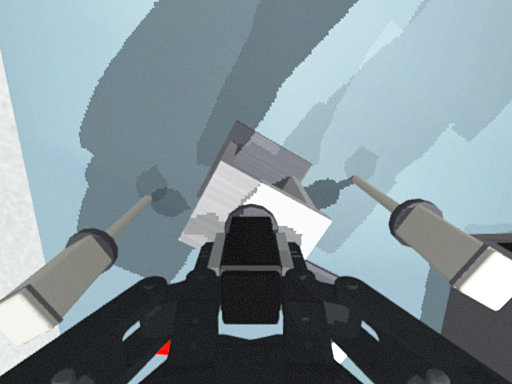

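```bash
python3 -m jog '{"gripper":[0,0,0,0,0,0],"translation":[[0,0,20],[0,0,60],[0,0,100],[0,0,145],[0,0,190],[0,0,200]],"roll":[0,0,0,0,0,0]}'
python3 - <<'E'
from h import *
import pickle
for n in("scene","top","wrist"):
    p=get_image(n); save(p,n+"5"); pickle.dump(p,open(n+"5.pkl","wb"))
    if n=="wrist": save({"img":cv2.resize(p["img"][190:340,190:320],None,fx=4,fy=4,interpolation=3)},"w5c")
    if n=="scene":
        u,v=proj(p,[.443,-.31,.30])[0].astype(int);print(u,v); save({"img":cv2.resize(p["img"][v-50:v+70,u-70:u+70],None,fx=5,fy=5,interpolation=3)},"s5c")
o=get_obs();print(o["eef_pos"],o["force"],o["opening"])
E
```

```text
t: 6.78
eef_pos: [0.4434, -0.31, 0.3573]
ee_rot: [0.708, -0.013, 0.706, 0.011]
force: [0.7, 0.6, -2.3]
opening: 0.27
154 186
[ 0.44288595 -0.30971323  0.35436361] [-0.23033241 -0.62260205 -1.83013968] 0.27652954717740313
```

View pics/w5c.png

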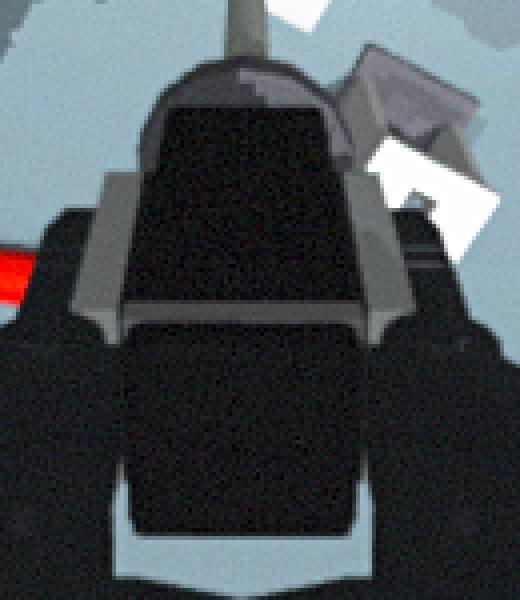

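View pics/s5c.png

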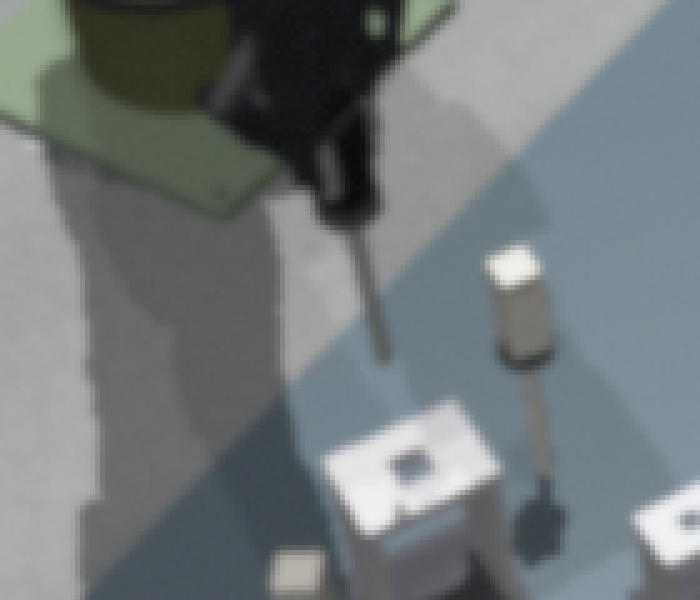

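```bash
python3 - <<'E'
from h import *
import pickle
p=pickle.load(open("wrist5.pkl","rb")); e=np.array([.443,-.3098,.3555])
save({"img":cv2.resize(p["img"][90:230,190:330],None,fx=4,fy=4,interpolation=3)},"w5d")
print("top",back(p,(250.2,297),e[2]+.046)-e)
a=np.array([back(p,((u+.5)/4-.5+190,(v+.5)/4-.5+190),e[2]+.046)-e for u,v in[(120,322),(362,322),(358,535),(128,535)]]);print(a.round(4))
o=e-[0,0,.026]
for dx in(-.004,0,.004): print(dx,proj(p,[o+[dx,0,-.115+.0045],o+[dx,0,-.01],o+[dx,0,.072]]).round(1).tolist())
s=pickle.load(open("scene5.pkl","rb"))
for dx in(-.004,0,.004): print("scene",dx,((proj(s,[o+[dx,0,-.115],o+[dx,0,-.005],o+[dx,0,.008]])-[84,136]+.5)*5-.5).round(0).tolist())
h=proj(s,[[.4445,-.3078,.13]]);print("hole",((h-[84,136])*5).round())
E
```

```text
top [-0.00280334 -0.00067529  0.046     ]
[[-0.0147 -0.0129  0.046 ]
 [-0.0156  0.0105  0.046 ]
 [ 0.0097  0.0117  0.046 ]
 [ 0.0106 -0.012   0.046 ]]
-0.004 [[251.0, 177.8], [251.3, 215.9], [252.0, 294.5]]
0 [[250.9, 181.6], [251.1, 221.4], [251.6, 302.9]]
0.004 [[250.7, 185.4], [250.9, 226.8], [251.3, 311.1]]
scene -0.004 [[374.0, 364.0], [341.0, 217.0], [337.0, 198.0]]
scene 0 [[380.0, 367.0], [347.0, 220.0], [343.0, 201.0]]
scene 0.004 [[386.0, 370.0], [354.0, 223.0], [350.0, 204.0]]
hole [[405. 465.]]
```

View pics/w5d.png

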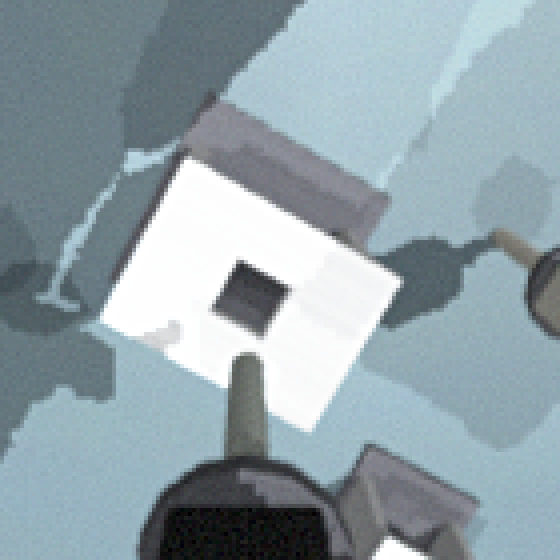

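```bash
python3 - <<'E'
from h import *
import pickle
p=pickle.load(open("wrist5.pkl","rb"));print(back(p,(252.6,164.2),.13))
E
python3 -m jog '{"gripper":[0,0,0,0,0,0,0,0],"translation":[[5,25,0],[15,70,0],[30,120,0],[45,175,0],[60,230,0],[75,280,0],[90,330,0],[101,366,0]],"roll":[0,0,0,0,0,0,0,0]}'
python3 -m jog '{"gripper":[0,0,0],"translation":[[0,0,-40],[0,0,-75],[0,0,-75]],"roll":[0,0,0]}'
python3 - <<'E'
from h import *
import pickle
p=get_image("wrist"); save(p,"w6"); pickle.dump(p,open("w6.pkl","wb"))
save({"img":cv2.resize(p["img"][90:230,170:330],None,fx=4.5,fy=4.5 and 4.2,interpolation=3)},"w6d")
o=get_obs();print(o["eef_pos"],o["force"],o["opening"],proj(p,[.5437,.0563,.11]))
E
```

```text
[ 0.44398352 -0.30735619  0.13      ]
t: 7.92
eef_pos: [0.5439, 0.0585, 0.3536]
ee_rot: [0.706, -0.013, 0.708, 0.013]
force: [0.6, -0.6, -2.1]
opening: 0.274
t: 8.3
eef_pos: [0.5428, 0.056, 0.2777]
ee_rot: [0.705, -0.012, 0.709, 0.012]
force: [0.2, -0.5, -1.1]
opening: 0.278
[0.54363714 0.05605742 0.27958207] [ 0.52901027 -0.3266804  -1.40558799] 0.2703147358564702 [[251.0899549  175.76372264]]
```

View pics/w6d.png

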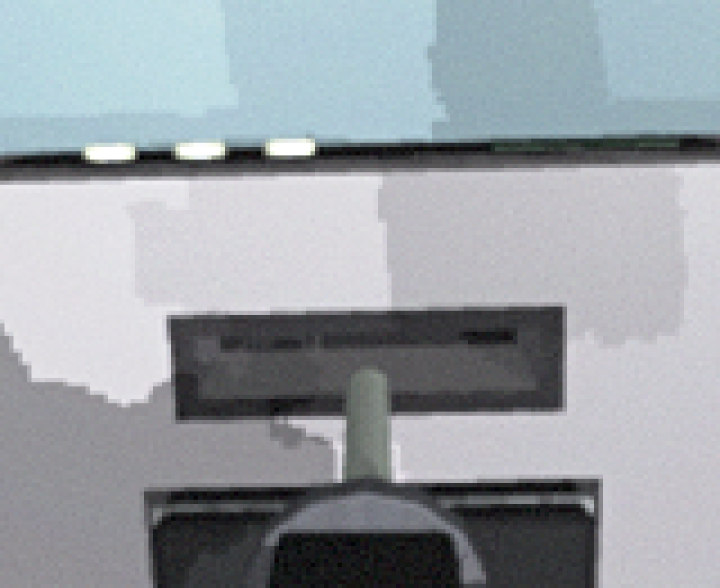

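```bash
python3 - <<'E'
from h import *
import pickle
p=pickle.load(open("w6.pkl","rb"))
print("ball",back(p,(369/4.5-.5+170,389/4.2-.5+90),.143)); c=proj(p,[[.5437,.056,.143],[.5437+.0045,.056,.143]]);print(c)
d=np.array([back(p,(u/4.5-.5+170,v/4.2-.5+90),.11)[:2] for u,v in[(168,317),(563,308),(563,411),(177,418)]]);print(d,d.mean(0))
E
```

```text
ball [0.5420317  0.05658589 0.143     ]
[[250.85975359 183.69411459]
 [250.7017052  187.96861087]]
[[0.5331436  0.00690817]
 [0.52733117 0.10378942]
 [0.55547873 0.10607962]
 [0.56087447 0.00889307]] [0.54420699 0.05641757]
```

```bash
python3 -m jog '{"gripper":[0,0,0],"translation":[[1,0,-15],[1,0,-25],[1,0,-25]],"roll":[0,0,0]}'
python3 - <<'E'
from h import *
import pickle
p=get_image("wrist"); pickle.dump(p,open("w7.pkl","wb"))
save({"img":cv2.resize(p["img"][130:215,200:310],None,fx=7,fy=7,interpolation=3)},"w7d")
p=get_image("scene"); u,v=proj(p,[.5437,.056,.11])[0].astype(int);print(u,v)
save({"img":cv2.resize(p["img"][v-35:v+35,u-40:u+40],None,fx=8,fy=8,interpolation=3)},"s7")
o=get_obs();print(o["eef_pos"],o["force"],o["opening"])
E
```

```text
t: 8.72
eef_pos: [0.545, 0.0561, 0.2554]
ee_rot: [0.707, -0.012, 0.707, 0.012]
force: [0.9, 1.1, -0.8]
opening: 0.272
262 166
[0.54523759 0.05616674 0.25589575] [-0.32291025  0.24772658 -1.89975223] 0.27420789091485415
```

View pics/w7d.png

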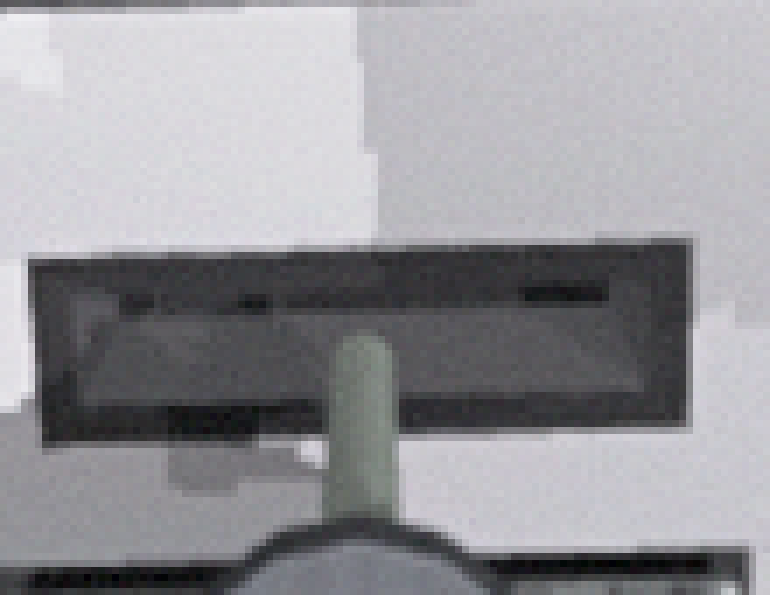

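View pics/s7.png

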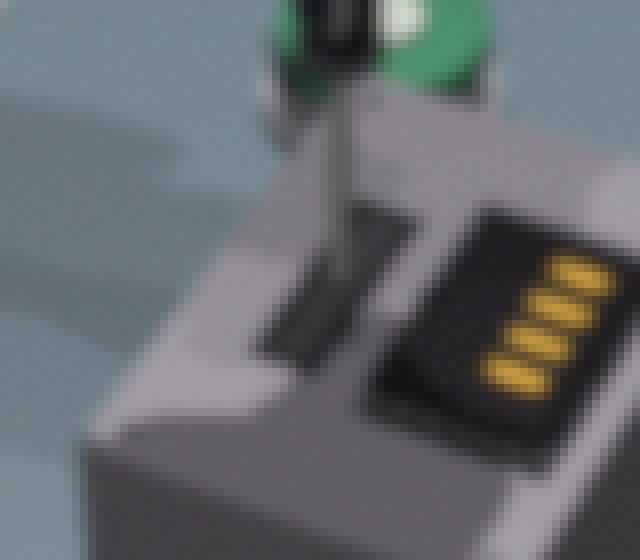

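```bash
python3 - <<'E'
from h import *
import pickle
p=pickle.load(open("w7.pkl","rb"))
f=lambda u,v,z: back(p,((u+.5)/7-.5+200,(v+.5)/7-.5+130),z)
print("ball",[f(363,v,.1194) for v in(358,362,366)])
d=np.array([f(u,v,.11) for u,v in[(30,262),(692,240),(690,425),(42,440)]]);print(d.mean(0))
E
```

```text
ball [array([0.54380196, 0.05671458, 0.1194    ]), array([0.54440013, 0.05673608, 0.1194    ]), array([0.54499904, 0.0567576 , 0.1194    ])]
[0.54406939 0.05676628 0.11      ]
```

```bash
python3 -m jog '{"gripper":[0,0,0],"translation":[[0,0,-6],[0,0,-12],[0,0,-18]],"roll":[0,0,0]}'
python3 -m jog '{"gripper":[0,0,0,0],"translation":[[0,0,-8],[0,0,-16],[0,0,-24],[0,0,-32]],"roll":[0,0,0,0]}'
```

```text
t: 9.2
eef_pos: [0.545, 0.0561, 0.2368]
ee_rot: [0.707, -0.012, 0.707, 0.012]
force: [0.0, 0.4, -1.4]
opening: 0.274
t: 9.7
eef_pos: [0.545, 0.0562, 0.2047]
ee_rot: [0.707, -0.012, 0.707, 0.012]
force: [0.3, -0.5, -1.6]
opening: 0.273
```

```bash
python3 -m jog '{"gripper":[0,0,0],"translation":[[0,0,-2],[0,0,-4],[0,0,-6]],"roll":[0,0,0]}'
python3 -m jog '{"gripper":[0],"translation":[[0,0,-1]],"roll":[0]}'
```

```text
t: 10.07
eef_pos: [0.5451, 0.0562, 0.1993]
ee_rot: [0.707, -0.012, 0.707, 0.012]
force: [-0.1, -0.8, -1.5]
opening: 0.27
t: 10.2
eef_pos: [0.5451, 0.0561, 0.1983]
ee_rot: [0.707, -0.012, 0.707, 0.012]
force: [-0.8, -0.7, -1.4]
opening: 0.274
```

```bash
python3 -m jog '{"gripper":[0],"translation":[[0,0,-1]],"roll":[0]}'
python3 -m jog '{"gripper":[0],"translation":[[0,0,-1]],"roll":[0]}'
```

```text
t: 10.32
eef_pos: [0.5451, 0.0562, 0.1973]
ee_rot: [0.707, -0.012, 0.707, 0.012]
force: [0.1, -0.2, -1.2]
opening: 0.276
t: 10.45
eef_pos: [0.5451, 0.0562, 0.1963]
ee_rot: [0.707, -0.012, 0.707, 0.012]
force: [0.4, -0.3, -1.6]
opening: 0.278
```

```bash
python3 -m jog '{"gripper":[0],"translation":[[0,0,-1]],"roll":[0]}'
```

```text
t: 10.58
eef_pos: [0.5452, 0.0562, 0.1955]
ee_rot: [0.707, -0.012, 0.707, 0.012]
force: [-0.6, 0.9, 11.5]
opening: 0.275
```

```bash
python3 -m jog '{"gripper":[0,0,0,0,0],"translation":[[0,0,4],[-1,9,4],[-1,18,4],[-1,18,2],[-1,18,1]],"roll":[0,0,0,0,0]}'
python3 -m jog '{"gripper":[0],"translation":[[0,0,-1]],"roll":[0]}'
```

```text
t: 11.2
eef_pos: [0.544, 0.0741, 0.196]
ee_rot: [0.707, -0.012, 0.707, 0.012]
force: [0.0, 0.9, 0.4]
opening: 0.274
t: 11.32
eef_pos: [0.5442, 0.0741, 0.1955]
ee_rot: [0.707, -0.012, 0.707, 0.012]
force: [-2.0, 0.3, 12.5]
opening: 0.269
```

```bash
python3 -m jog '{"gripper":[0],"translation":[[0,0,-1]],"roll":[0]}'
```

```text
t: 11.45
eef_pos: [0.5445, 0.0741, 0.1951]
ee_rot: [0.708, -0.012, 0.706, 0.012]
force: [-3.3, 1.3, 24.4]
opening: 0.272
```

```bash
python3 -m jog '{"gripper":[0,0,0,0,0,0,0],"translation":[[0,0,5],[1,-9,5],[1,-18,5],[2,-27,5],[2,-36,5],[2,-36,3],[2,-36,2]],"roll":[0,0,0,0,0,0,0]}'
python3 -m jog '{"gripper":[0],"translation":[[0,0,-1]],"roll":[0]}'
```

```text
t: 12.32
eef_pos: [0.546, 0.0384, 0.1961]
ee_rot: [0.707, -0.012, 0.707, 0.012]
force: [0.2, -0.3, -0.2]
opening: 0.275
t: 12.45
eef_pos: [0.5461, 0.0385, 0.1954]
ee_rot: [0.707, -0.012, 0.707, 0.012]
force: [-0.6, 0.0, 5.5]
opening: 0.276
```

```bash
python3 -m jog '{"gripper":[0],"translation":[[0,0,-1]],"roll":[0]}'
```

```text
t: 12.58
eef_pos: [0.5461, 0.0384, 0.1945]
ee_rot: [0.707, -0.012, 0.707, 0.012]
force: [-1.2, -0.2, 7.0]
opening: 0.277
```

```bash
python3 -m jog '{"gripper":[0],"translation":[[0,0,-1]],"roll":[0]}'
```

```text
t: 12.7
eef_pos: [0.5461, 0.0384, 0.1935]
ee_rot: [0.707, -0.012, 0.707, 0.012]
force: [-2.3, 0.2, 6.3]
opening: 0.274
```

```bash
python3 -m jog '{"gripper":[0],"translation":[[0,0,-1]],"roll":[0]}'
```

```text
t: 12.82
eef_pos: [0.5461, 0.0384, 0.1926]
ee_rot: [0.707, -0.012, 0.707, 0.012]
force: [-1.4, -1.0, 9.0]
opening: 0.273
```

Moving down freely below the bottom: this is the tab. Continue pressing.

```bash
python3 -m jog '{"gripper":[0,0],"translation":[[0,0,-1],[0,0,-2]],"roll":[0,0]}'
```

```text
t: 13.08
eef_pos: [0.5461, 0.0382, 0.1906]
ee_rot: [0.707, -0.012, 0.707, 0.012]
force: [-1.2, -0.9, 4.4]
opening: 0.275
```

```bash
python3 -m jog '{"gripper":[0,0],"translation":[[0,0,-1],[0,0,-2]],"roll":[0,0]}'
python3 - <<'E'
from h import *
p=get_image("scene"); u,v=262,166
save({"img":cv2.resize(p["img"][v-35:v+35,u-40:u+40],None,fx=8,fy=8,interpolation=3)},"s8")
E
```

```text
t: 13.32
eef_pos: [0.5461, 0.038, 0.1884]
ee_rot: [0.707, -0.012, 0.707, 0.012]
force: [-0.4, -2.6, 4.0]
opening: 0.275
```

View pics/s8.png

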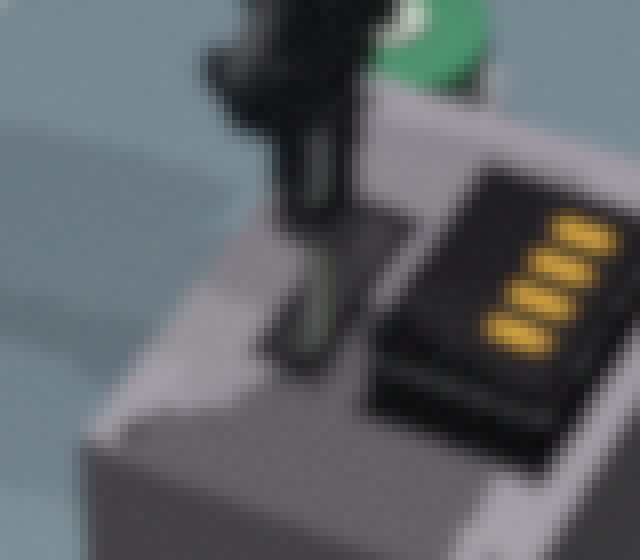

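```bash
python3 -m jog '{"gripper":[0,0,0,0,0,0],"translation":[[0,0,15],[0,0,45],[0,0,80],[0,0,115],[0,0,150],[0,0,167]],"roll":[0,0,0,0,0,0]}'
python3 -m jog '{"gripper":[0,0,0,0,0,0,0,0],"translation":[[-6,-20,0],[-20,-65,0],[-35,-115,0],[-50,-165,0],[-65,-220,0],[-80,-270,0],[-94,-318,0],[-103,-348,0]],"roll":[0,0,0,0,0,0,0,0]}'
python3 -m jog '{"gripper":[0,0,0],"translation":[[0,0,-30],[0,0,-65],[0,0,-70]],"roll":[0,0,0]}'
python3 - <<'E'
from h import *
import pickle
p=get_image("wrist"); pickle.dump(p,open("w9.pkl","wb"))
save({"img":cv2.resize(p["img"][120:290,170:330],None,fx=3.5,fy=3.5,interpolation=3)},"w9")
p=get_image("scene"); u,v=proj(p,[.4431,-.31,.15])[0].astype(int);print(u,v)
save({"img":cv2.resize(p["img"][v-40:v+35,u-40:u+40],None,fx=8,fy=8,interpolation=3)},"s9")
save({"img":cv2.resize(p["img"][v-40:v+35,u-40:u+40],None,fx=8,fy=8,interpolation=3)},"s9")
o=get_obs();print(o["eef_pos"],o["force"],o["opening"])
E
```

```text
t: 14.12
eef_pos: [0.5462, 0.0386, 0.3567]
ee_rot: [0.708, -0.012, 0.706, 0.012]
force: [-0.3, -0.1, -2.1]
opening: 0.271
t: 15.12
eef_pos: [0.4412, -0.3124, 0.3544]
ee_rot: [0.707, -0.011, 0.707, 0.011]
force: [-0.2, 0.7, -1.2]
opening: 0.277
t: 15.5
eef_pos: [0.4418, -0.3098, 0.2834]
ee_rot: [0.706, -0.011, 0.708, 0.013]
force: [0.5, -0.2, -0.9]
opening: 0.276
163 224
[ 0.44277301 -0.31005269  0.28543032] [ 0.219675   -0.04828551 -1.01412639] 0.27295911837545844
```

View pics/w9.png

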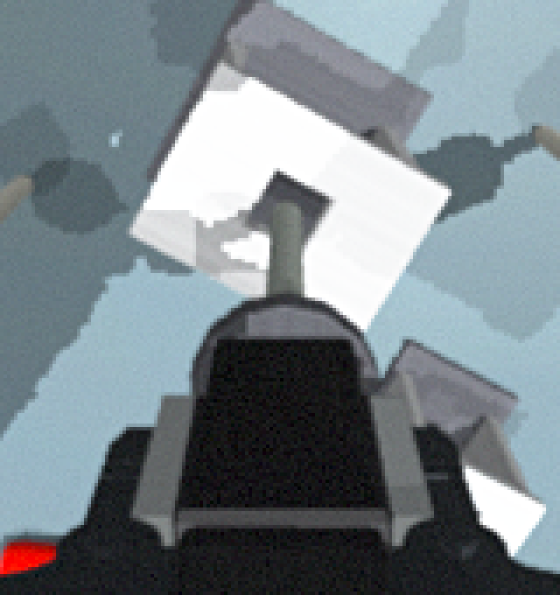

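View pics/s9.png

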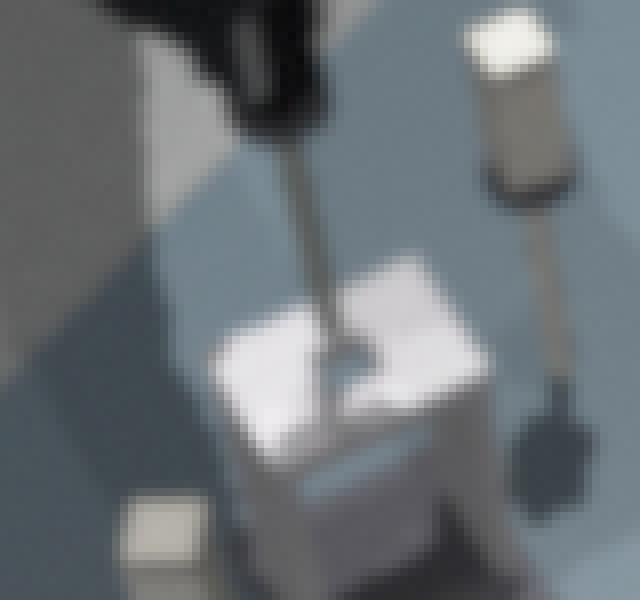

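```bash
python3 - <<'E'
from h import *
import pickle
p=pickle.load(open("w9.pkl","rb"))
f=lambda u,v,z: back(p,((u+.5)/3.5-.5+170,(v+.5)/3.5-.5+120),z)
print("ball",f(287,219,.1485),"hole",np.mean([f(u,v,.13) for u,v in[(279,172),(331,198),(310,242),(250,222)]],0), "plate",np.mean([f(u,v,.13) for u,v in[(222,62),(452,188),(367,332),(130,232)]],0))
E
```

```text
ball [ 0.44145236 -0.30861933  0.1485    ] hole [ 0.44323707 -0.30674329  0.13      ] plate [ 0.44249377 -0.3063945   0.13      ]
```

```bash
python3 -m jog '{"gripper":[0,0,0,0],"translation":[[1,1,-10],[1,1,-20],[1,1,-30],[1,1,-40]],"roll":[0,0,0,0]}'
python3 -m jog '{"gripper":[0,0,0,0,0,0],"translation":[[0,0,-18],[0,0,-36],[0,0,-54],[0,0,-70],[0,0,-80],[0,0,-86]],"roll":[0,0,0,0,0,0]}'
```

```text
t: 16.1
eef_pos: [0.444, -0.3088, 0.2446]
ee_rot: [0.707, -0.012, 0.707, 0.012]
force: [-0.3, 0.6, -1.5]
opening: 0.275
t: 16.85
eef_pos: [0.444, -0.3088, 0.1588]
ee_rot: [0.707, -0.012, 0.707, 0.012]
force: [-0.3, -0.0, -1.9]
opening: 0.272
```

```bash
python3 -m jog '{"gripper":[0,0],"translation":[[0,0,-1],[0,0,-2]],"roll":[0,0]}'
```

```text
t: 17.1
eef_pos: [0.4442, -0.3089, 0.1576]
ee_rot: [0.707, -0.012, 0.707, 0.012]
force: [-0.3, 0.6, -1.1]
opening: 0.275
```

```bash
python3 -m jog '{"gripper":[0],"translation":[[0,0,-1]],"roll":[0]}'
```

```text
t: 17.23
eef_pos: [0.4442, -0.3089, 0.1565]
ee_rot: [0.707, -0.012, 0.707, 0.012]
force: [0.0, 0.1, -2.2]
opening: 0.273
```

```bash
python3 -m jog '{"gripper":[0],"translation":[[0,0,-1]],"roll":[0]}'
```

```text
t: 17.35
eef_pos: [0.4441, -0.3089, 0.1554]
ee_rot: [0.707, -0.012, 0.707, 0.012]
force: [-0.5, -0.2, -0.7]
opening: 0.271
```

```bash
python3 -m jog '{"gripper":[0],"translation":[[0,0,-1]],"roll":[0]}'
```

```text
t: 17.48
eef_pos: [0.4443, -0.3089, 0.1552]
ee_rot: [0.707, -0.012, 0.707, 0.012]
force: [-6.8, 5.4, 31.7]
opening: 0.272
```

```bash
python3 - <<'E'
from h import *
for n in("wrist","scene"):
    p=get_image(n)
    if n=="wrist": save({"img":cv2.resize(p["img"][150:340,170:330],None,fx=3.1,fy=3.1,interpolation=3)},"w10")
    else: save({"img":cv2.resize(p["img"][180:265,122:204],None,fx=7,fy=7,interpolation=3)},"s10")
E
```

```text
(no output)
```

View pics/s10.png

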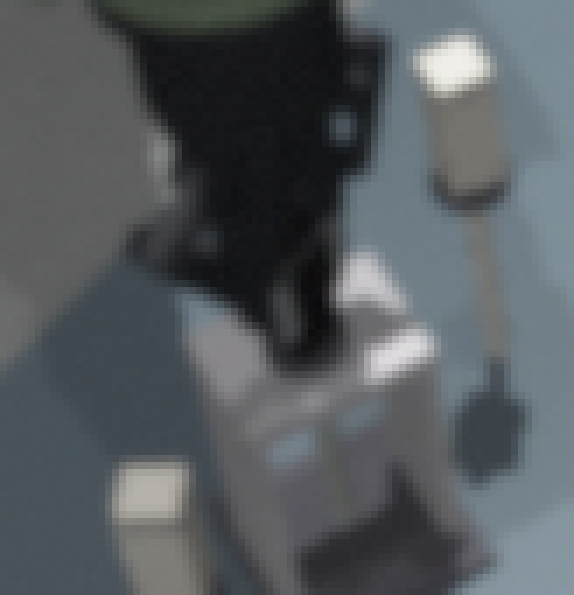

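View pics/w10.png

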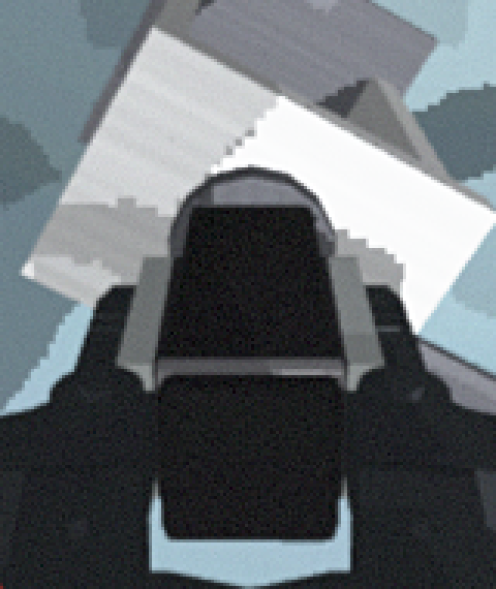

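```bash
python3 -m jog '{"gripper":[0,0.5,1,1,1,1,1],"translation":[[0,0,0.7],[0,0,0.7],[0,0,0.7],[0,0,0.7],[0,0,0.7],[0,0,0.7],[0,0,0.7]],"roll":[0,0,0,0,0,0,0]}'
python3 -m jog '{"gripper":[1,1,1,1,1,1],"translation":[[0,0,15],[0,0,45],[0,0,85],[0,0,125],[0,0,165],[0,0,190]],"roll":[0,0,0,0,0,0]}'
python3 -m jog '{"gripper":[1,1,1,1],"translation":[[0,40,0],[0,90,0],[0,140,0],[0,140,0]],"roll":[0,0,0,0]}'
python3 - <<'E'
from h import *
import pickle
for n in("wrist","scene","top"):
    p=get_image(n); save(p,n+"11"); pickle.dump(p,open(n+"11.pkl","wb"))
    print(n,proj(p,[[.444,-.3075,.13],[.444,-.3075,.202]]).round(1).tolist())
    if n=="scene": save({"img":cv2.resize(p["img"][180:300,110:230],None,fx=5,fy=5,interpolation=3)},"s11c")
E
```

```text
t: 18.45
eef_pos: [0.4441, -0.3088, 0.155]
ee_rot: [0.707, -0.012, 0.707, 0.012]
force: [0.0, 0.4, -0.6]
opening: 0.995
t: 19.2
eef_pos: [0.4441, -0.3089, 0.3468]
ee_rot: [0.707, -0.012, 0.707, 0.012]
force: [-0.6, 0.9, -0.9]
opening: 1.0
t: 19.7
eef_pos: [0.4443, -0.1657, 0.3454]
ee_rot: [0.707, -0.014, 0.707, 0.014]
force: [-0.5, -1.1, 0.3]
opening: 0.999
wrist [[139.1, 160.5], [113.2, 174.3]]
scene [[164.9, 228.9], [161.1, 211.7]]
top [[372.7, 248.2], [381.5, 246.6]]
```

View pics/s11c.png

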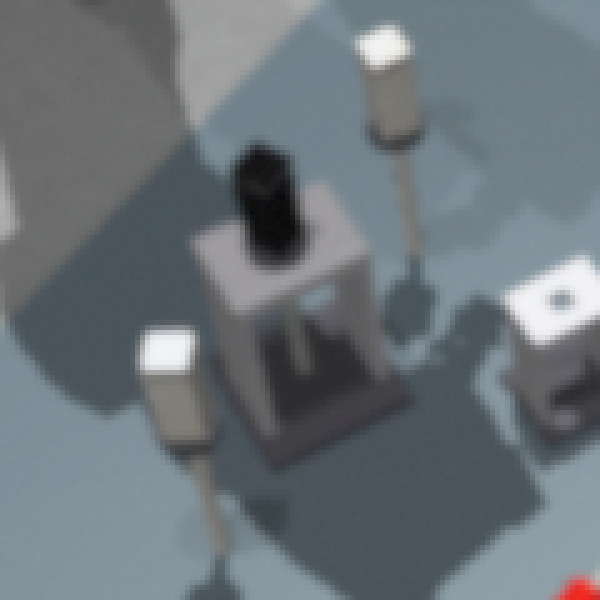

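View pics/top11.png

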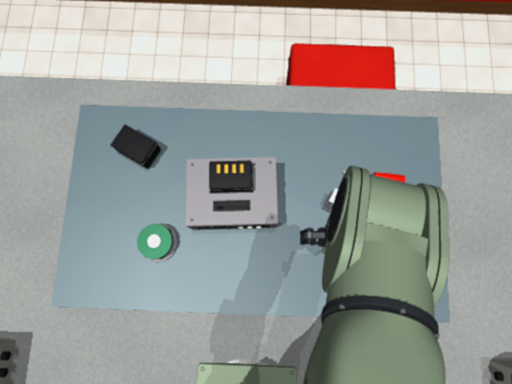

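View pics/scene11.png

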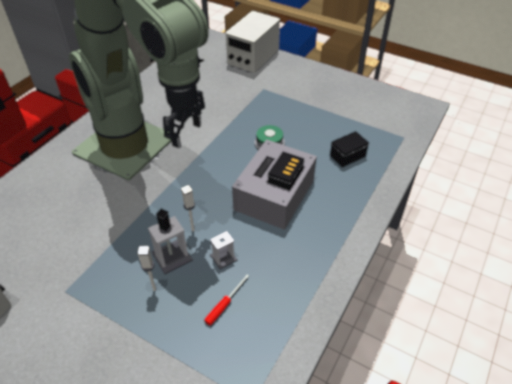

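View pics/wrist11.png

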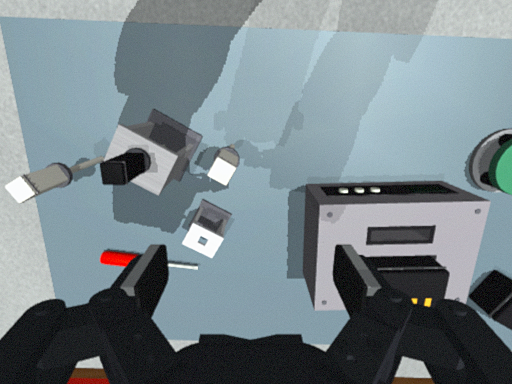

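```bash
python3 - <<'E'
from plant import robot
print(robot.hand_in())
E
```

```text
the job is handed in; nothing more can be done
None
```

The battery pack is released, the rod is back in its stand, and I handed the job in at about 20 s. The hand-in gave no verdict.

- **Rod:** I took the black rod from the 60 × 80 mm stand. The two white rods and the smaller stand were look-alikes, and I left them alone.
- **Latch:** I probed the bottom of the slot. The centre and 18 mm towards +y were rigid (12–24 N). At 18 mm towards -y it gave under about 5–9 N, which was the tab. Pressing it about 7 mm down sprang the pack up. The highest force I read at the dock was 24 N, against the 70 N limit, but the force is only reported at the end of each move.
- **Return:** I lowered the rod until the collar touched the plate. The final 1 mm step pressed it on with about 32 N. The hand height was then 155.2 mm, against 155.4 mm when I first gripped it. I then let go and moved the arm clear.

**Last checks:**
- **Pictures:** The final pictures show the pack raised and the rod upright with its shaft through the hole. The tribrach, spare pack and screwdriver are where they started, and the open gripper is clear of everything.
- **Rod and stand:** The top of the handle was about 2 pixels from where it should appear in the scene picture. In the top picture the arm hid the stand, so I checked the rod only in the other two.
- **Hole position:** My measurements of the hole's centre differed by 1–2 mm between pictures, which is within its clearance.

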